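# Stow the jar rack past the spring gate in the hob drawer

### The job

Stow the jar rack at the back of the drawer: press the gate's thumb flap down with one fingertip to hold the spring gate open and, still holding it open, push the rack with the other fingertip along its lane past the gate until it is fully home against the drawer's back, then let the gate spring shut behind it. Only push the rack, never lift or tip it; its two jars stay standing in it, and the jars on the riser, the spatula and the salt pig are left where they are.

Things in the scene. Friction and masses are not known exactly. Their poses are not given: they have to be found in the camera images.
- drawer: Fixed open drawer of light grey laminate; place and yaw vary. Origin on the work surface (z 0) below it; x runs to its back, away from the robot, y left, z up; all numbers called 'drawer' are in this frame, mm. Inside x -200 to 190, y -138 to 188, floor z 12; side and back wall tops z 80, front panel (18 thick) top z 90, bar handle on it. Hob worktop from x 295 on, z 107 to 137.
- lane_home (a point): Where the rack's origin lies when fully home, its far end against the drawer's back wall: drawer x 138, y -32, z 14, on the floor of the jar lane (the chute). Axes as the drawer's. The lane is a fixed stainless channel along x, drawer x -140 to 190, 60 wide inside (y -62 to -2), with 3 thick guide walls, tops z 36. Between it and the drawer's right side (y -138) lies only the gate.
- gate (a joint): Angle of the stainless spring gate, rad: 0 shut, 1.35 open (stop). One rigid piece turning on a rod along drawer x: thumb flap to the right of the rod, gate arm to its left across the lane. Pressing the flap down raises the arm; from about 0.95 rad the arm is clear of rack and jars. A spring shuts it when let go; pressing the flap takes 1 to 8 N, more near the rod. A finger can slide along it.
- gate_hinge (a point): Fixed point on the gate's hinge rod, in the plane of the gate arm: drawer x 76, y -78, z 52. Axes as the drawer's. The rod (11 thick at its three knuckles) runs from drawer x -120 to 100.
- flap_edge (a point): On the free edge of the thumb flap, mid-length (drawer x -10). The flap is a flat sheet 2.5 thick beside the lane, drawer x -120 to 100, reaching 39 from the rod to the right, away from the lane. Shut it slopes 40 degrees up (edge at drawer y -106, z 76); at gate angle q it slopes 40 degrees less q: 14 degrees down at 0.95 rad, 37 degrees down at 1.35 (edge y -109, z 28).
- gate_tip (a point): Tip of the gate arm, a flat bar 4 thick, 13 high, 50 long from the rod, in the plane drawer x 76. Shut it lies level across the right part of the lane (tip at drawer y -27.5, z 52) and blocks the rack. Open, it stands up to z 104; a finger that keeps at least 8 to the right of the rod, or left of drawer y -44, passes it freely.
- rack: Loose stainless rack holding two jars in line, 0.43 to 0.61 kg in all, on the lane floor before the gate, its far end 12 to 55 short of the gate arm. 104 long (x, along the lane), 56 wide, end plates full width, tops 48 to 51 above its underside (push the near one), side rails 27 high. Origin: centre of underside; axes as the drawer's. At home its near end is 8 beyond the shut gate arm.
- rack_jar_far: Squat square glass jar with white plastic flip lid, 47 x 47 x 56 high, loose in the far half of the rack on its 3 thick base. Origin: centre of its underside, z up.
- rack_jar_near: Same jar in the near half of the rack.
- riser_jar_low: Bystander: same jar on the lowest step of the riser. Origin: centre of its underside.
- riser_jar_top: Bystander: same jar on the top step of the riser. Origin: centre of its underside.
- salt_pig: Bystander: white stoneware salt pig, 88 across, 83 high, mouth to one side, standing on the drawer floor in front of the riser. Origin: centre of its underside.
- spatula: Bystander: small black silicone spatula, 183 long (blade 40 wide to its +x), 11 high, lying on the drawer floor between lane and salt pig. Origin: below the middle of its length, x along it.
There are look-alikes about, which are no part of the job. What is shaped like the rack_jar_near but black or pink is not meant. What is shaped like the rack but red is not meant.

How it is judged:
By the outcome, as a careful person would: the job done as asked, in the order asked, and still so for the second after the job is handed in, with the robot touching nothing.
It also fails if it takes over 45 s, if anything falls off the work surface, if the arm or the gripper's body presses on something with over 40 N, if the wrist force passes 120 N, or if a joint passes its speed limit or range.

### The arm

A 6-joint arm with a two-finger parallel gripper is mounted at the origin on the work surface. World frame = base frame: x ahead of the robot, y to its left, z up, the work surface at z = 0. Lengths are in mm, angles in degrees, forces in N, time in s.
With the tool pointing down it reaches from about 275 to 1000 mm from the base axis. Payload 8.4 kg.
Tool frame: the origin (TCP) lies at the very end of the fingers, on their centre line; the grasp point (between the pads) lies 19 mm behind it (ctrl.grip_depth is the distance from the TCP to the grasp point, in mm); z points along the fingers, y is the line along which they close (so a half turn about z gives the same grasp; the last joint's range is limited). The gripper opens to 85 mm and grips with 20 to 120 N. Pads are 22 mm wide; open, the fingers measure 114 mm over their backs; the gripper's body (76 mm by 85 mm) begins 54 mm behind the grasp point. The pads swing forward as they close: fully open they stand 13 mm farther back than shut.
Start: joints at [70.394, 20.225, 93.587, -0, 66.188, -0.138], TCP at [208.31, 589.266, 231.281] pointing down, gripper open.
Joint ranges: [-150.9, 150.9], [-52.94, 120.26], [3.33, 152.33], [-74.26, 254.26], [0, 154.13], [-172.89, 172.89]. Speed limits (degrees/s): [127.2, 127.2, 159.86, 180, 180, 180].

### API

Orientations are given as [roll, pitch, yaw] about the fixed x, y, z axes, in that order (R = Rz(yaw) Ry(pitch) Rx(roll)).
In Python, from bench import ctrl, cams gives the robot as it stands. The module is installed in compiled form; this text tells all that it offers.
- The arm moves only by the shell command python3 -m creep 'ROWS' [FORCE]. ROWS is JSON, one flat list of numbers, 7 for each row, row after row: the shift along the tool's x, y, z normalised to -1 to 1, where 1 is 40 mm, then the turn, a rotation vector about the tool's x, y, z normalised to -1 to 1, where 1 is 90 degrees, then the finger opening in mm, from 0 to 85.4. A call has 1 to 8 rows; each row shifts and turns the commanded pose from where the row before left it, along the tool's axes as they then stand; what a row does not reach is not made up. A row lasts 1/12 s, in which the tool goes at most 41.7 mm and 7.16 degrees, less where a joint would pass 70% of its speed; a pose out of reach is approached as far as the arm can. A call with a number of a shift or a turn outside -1 to 1 is refused whole. A call with a gripper value outside its range is refused whole. The fingers move at their own pace and stop on an object; FORCE is the grip in N (left out, the last holds). Time passes only in rows, so rows that do not move let the fingers close. It gives the time, the measured TCP pose, the force, the opening and the grip force at its end, in the units of the state.
- ctrl.get_state(): the state, without advancing time (a new reading comes with each control period).
- cams.camera(name): name is "scene" or "top" or "wrist"; returns the picture (480x640x3 uint8, red, green, blue); there is no depth.
- cams.get_calibration(name): a dict with "fx", "fy", "cx", "cy" (pixels), "distortion" ([k1, k2, p1, p2, k3] as OpenCV has them; the pictures are not rectified), "extrinsics" (4x4, takes a point from camera to world coordinates). Camera axes: x right, y up, looking along -z (the intrinsics and any distortion apply to the point x, -y, -z); pixel columns grow to the right and rows downward; lengths in mm; the calibration is good to about 2 mm. A picture is of the moment at which its call begins: read the wrist's pose just before it. get_calibration takes no time and is no camera call; for the wrist camera it gives the pose at the moment of the call.
- ctrl.sign_off(): hands the job in; it is judged then, once.
Trained networks look in the newest picture that a camera, given by its name, has taken for a name from the list of things; names that differ only in an ending like _2 or _b are one class to them, and where a whole thing is asked for, a point or a joint stands for the part that bears it (a point fixed in the world has none). Each returns a list of dicts, best first, with "conf" (0 to 1); they miss things now and then, are a little off and sometimes report something else, mostly with a low value. They report only what shows in the picture. A call takes as long as a camera call. They do not tell look-alikes from the thing itself.
- cams.silhouettes(camera, thing): "mask" (480x640 bool, what is visible of it) and "centre" ([column, row] in pixels, amid what is visible of it).
The state is a dict: "time": time; "q": joint angles; "qd": joint speeds; "effort": joint torques, N m; "eef_pos": TCP position; "orientation": TCP orientation; "ft_force": force on the tool from outside, world axes, zero at the start; "moment": the same for the moment, N m; "finger_gap": finger opening in mm; "finger_force": force on a finger pad.
Only numpy, scipy, OpenCV 4.12 (cv2) and the standard library are available. Lean on these libraries where they do the work, as an engineer would, in place of code of your own. Each camera call takes 0.05 s, during which the arm holds its last target. There are 200 camera calls.

## Working session

There is one attempt and no reset: what is moved stays moved. The work goes in short steps, Python scripts to look and compute and a shell command to move; the robot and the scene stay as the last step left them, time stands still between calls to the robot, and variables do not carry over. Pictures are saved under pics/ and viewed, at most 12 in all, crops included, and the job is handed in when it is done.

```bash
mkdir -p pics
python3 - <<'E'
from bench import ctrl,cams
import cv2
for n in("scene","top"):
    im=cams.camera(n); cv2.imwrite(f"pics/{n}0.png",im[:,:,::-1]); 
    for t in("rack","gate","drawer","rack_jar_near","flap_edge","gate_tip"):
        try:
            print(n,t,[(round(d["conf"],2),[round(float(c)) for c in d["centre"]],int(d["mask"].sum())) for d in cams.silhouettes(n,t)[:5]])
        except Exception as e: print(n,t,e)
    c=cams.get_calibration(n);print(c)
print(ctrl.get_state())
E
```

```text
scene rack [(0.87, [313, 272], 593), (0.79, [193, 204], 1790), (0.64, [320, 259], 866)]
scene gate [(0.94, [296, 240], 2669), (0.41, [320, 372], 1521)]
scene drawer [(0.72, [215, 324], 89076), (0.17, [296, 236], 2684)]
scene rack_jar_near [(0.75, [252, 196], 853), (0.73, [263, 143], 785), (0.69, [341, 243], 759)]
scene flap_edge [(0.76, [299, 236], 2658), (0.2, [212, 326], 90612)]
scene gate_tip [(0.78, [296, 237], 2771)]
{'fx': 516.5318091694234, 'fy': 516.5318091694234, 'cx': 313.26861274703623, 'cy': 246.33922085047715, 'distortion': array([-0.04349467,  0.        ,  0.        ,  0.        ,  0.        ]), 'extrinsics': array([[-6.25915453e-01, -6.37764119e-01,  4.48872782e-01,
         9.60523178e+02],
       [ 7.79760368e-01, -5.01232600e-01,  3.75152835e-01,
         2.76381260e+02],
       [-1.42693456e-02,  5.84827162e-01,  8.11032414e-01,
         8.03456553e+02],
       [ 0.00000000e+00,  0.00000000e+00,  0.00000000e+00,
         1.00000000e+00]])}
top rack [(0.87, [322, 250], 350), (0.86, [457, 208], 1711), (0.41, [301, 97], 92267)]
top gate [(0.8, [337, 231], 1799)]
top d
[... 719 characters left out ...]
,
         1.00000000e+00]])}
{'time': 0.7, 'q': array([ 7.03935752e+01,  2.02240789e+01,  9.35854558e+01,  1.41336040e-03,
        6.61883745e+01, -1.39213971e-01]), 'qd': array([ 0.00787194,  0.05934741,  0.02057245, -0.03759005,  0.01941893,
        0.01057999]), 'effort': array([-1.20172208e-04, -6.04978895e+01, -3.42403471e+01,  1.15400089e-04,
        7.54169978e-04,  1.34343800e-06]), 'eef_pos': array([208.30814325, 589.28294   , 231.30648961]), 'orientation': array([ 1.79997906e+02, -1.28798890e-03,  1.60532219e+02]), 'ft_force': array([ 0.45476499, -0.18486516, -0.18617015]), 'moment': array([0.03051366, 0.05660444, 0.00563728]), 'finger_force': 0.0, 'finger_gap': 85.52930745526645}
```

View pics/top0.png

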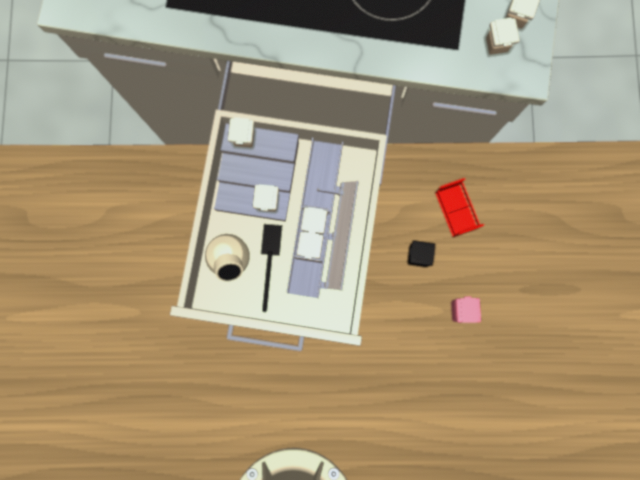

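View pics/scene0.png

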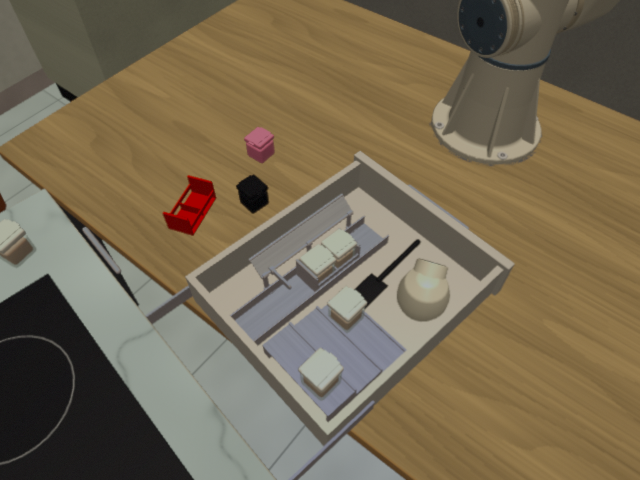

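Top view: the drawer spans from (220,112) to (360,340), yawed a few degrees clockwise. The lane runs from (305,296) to (328,140) with the rack's jars at (314,220) and (310,245). The flap is at (343,235), and the look-alikes are at right, outside the drawer. Next I fit the drawer pose with an edge-based model.

```bash
cat > h.py <<'E'
import numpy as np,cv2
from bench import ctrl,cams
def proj(n,P,c=None):
    c=c or cams.get_calibration(n);E=np.array(c["extrinsics"]);P=np.atleast_2d(P).astype(float)
    p=(P-E[:3,3])@E[:3,:3]*[1,-1,-1]
    K=np.array([[c["fx"],0,c["cx"]],[0,c["fy"],c["cy"]],[0,0,1]])
    return cv2.projectPoints(p,np.zeros(3),np.zeros(3),K,np.array(c["distortion"]))[0][:,0]
def d2w(d,P):
    P=np.atleast_2d(P).astype(float);a=np.radians(d[2]);c,s=np.cos(a),np.sin(a)
    return np.c_[d[0]+c*P[:,0]-s*P[:,1],d[1]+s*P[:,0]+c*P[:,1],P[:,2]]
def seg(a,b,n=60): return np.linspace(a,b,n)
LINES=[((190,188,80),(190,-138,80)),((-200,188,80),(190,188,80)),((-200,-138,80),(190,-138,80)),((-218,188,90),(-218,-138,90)),((-200,188,90),(-200,-138,90)),
((-140,-65,36),(60,-65,36)),((-140,1,36),(190,1,36)),((-140,-62,14),(-140,-2,14)),((-120,-106,76),(100,-106,76))]
E
python3 - <<'E'
from h import *
from scipy.optimize import least_squares,minimize
G={};C={}
for n in("top","scene"):
    im=cv2.imread(f"pics/{n}0.png");g=cv2.GaussianBlur(im,(0,0),1).astype(np.float32)
    m=np.sqrt(sum(cv2.Sobel(g[:,:,k],cv2.CV_32F,1,0)**2+cv2.Sobel(g[:,:,k],cv2.CV_32F,0,1)**2 for k in range(3)))
    G[n]=np.minimum(m,120);C[n]=cams.get_calibration(n)
Pts=np.vstack([seg(np.array(a,float),np.array(b,float)) for a,b in LINES])
def score(d,s):
    t=0
    for n in G:
        g=cv2.GaussianBlur(G[n],(0,0),s);p=proj(n,d2w(d,Pts),C[n]).astype(np.float32)
        t+=cv2.remap(g,p[:,0:1],p[:,1:2],cv2.INTER_LINEAR).mean()
    return -t
clk={"top":[((190,188,80),(221,118)),((190,-138,80),(380,141)),((-218,-138,90),(352,342)),((-140,-2,14),(289,292)),((-140,-62,14),(320,297)),((100,-106,76),(355,182))]}
def r(d): return np.concatenate([(proj(n,d2w(d,[P]),C[n])[0]-q) for n in clk for P,q in clk[n]])
s=least_squares(r,[520,-30,-8],loss="soft_l1");d=s.x;print(d.round(1),s.fun.round(1))
for sg in(4,2,1): 
    o=minimize(score,d,args=(sg,),method="Nelder-Mead",options=dict(initial_simplex=[d,d+[8,0,0],d+[0,8,0],d+[0,0,1.5]]));d=o.x;print(sg,d.round(2),o.fun)
np.save("d.npy",d)
for n,b in(("top",(160,100,240,250)),("scene",(180,140,340,290))):
    im=cv2.imread(f"pics/{n}0.png");f=3 if n=="top" else 2.3;x,y,w,h=b
    im=cv2.resize(im[y:y+h,x:x+w],None,fx=f,fy=f,interpolation=cv2.INTER_CUBIC)
    for a,e in LINES:
        p=(proj(n,d2w(d,[a,e]),C[n])-[x,y])*f;p=p.astype(int);cv2.line(im,tuple(map(int,p[0])),tuple(map(int,p[1])),(0,0,255),1)
    im=im[:600] ;cv2.imwrite(f"pics/{n}1.png",im if n=="scene" else cv2.resize(im,None,fx=.8,fy=.8))
E
```

```text
[564.6 -11.5  -8.7] [-0.4 -1.2 -0.2 -1.7 -0.1  1.4  0.7  1.5 -1.4  0.8  2.7 -1.5]
4 [566.38 -11.1   -8.62] -145.10455322265625
2 [565.48  -9.97  -9.05] -177.2236328125
1 [565.72  -9.74  -9.02] -202.17623901367188
```

View pics/top1.png

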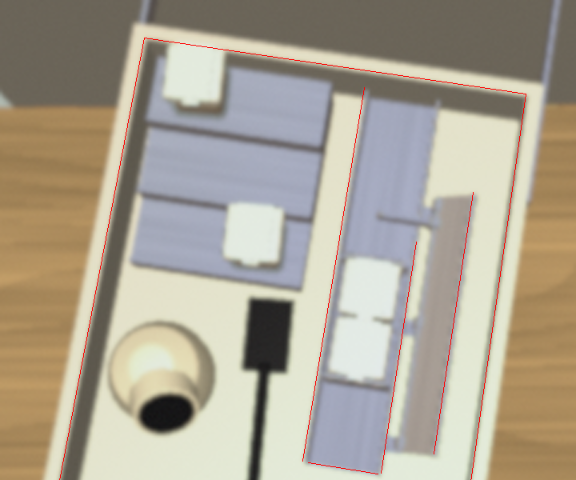

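View pics/scene1.png

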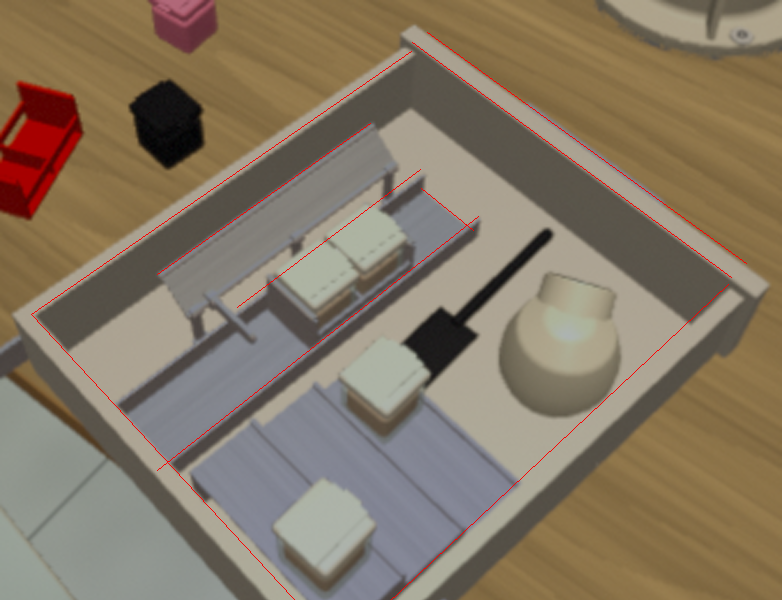

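The fit is within a few pixels: the drawer sits at about (565.7, -9.7), yaw -9.0°. The rack's near plate top is at about (309,260) in the top picture and its far plate top runs (296,263) to (317,279) in the scene picture. Next: where the rack is along the lane, and the approach.

```bash
cat >> h.py <<'E'
d=np.load("d.npy")
def w2d(P):
    P=np.atleast_2d(P);a=np.radians(d[2]);c,s=np.cos(a),np.sin(a);x,y=P[:,0]-d[0],P[:,1]-d[1]
    return np.c_[c*x+s*y,-s*x+c*y,P[:,2]]
def ray(n,px,z):
    c=cams.get_calibration(n);E=np.array(c["extrinsics"]);K=np.array([[c["fx"],0,c["cx"]],[0,c["fy"],c["cy"]],[0,0,1]])
    u=cv2.undistortPoints(np.array([[px]],float),K,np.array(c["distortion"]))[0,0]
    v=E[:3,:3]@[u[0],-u[1],-1];t=(z-E[2,3])/v[2];return w2d(E[:3,3]+t*v)[0].round(1)
def go(tgt,yaw=None):
    "tool-axis shift (mm) to a drawer point, turn about tool z"
    from scipy.spatial.transform import Rotation as R
    s=ctrl.get_state();Rt=R.from_euler("xyz",s["orientation"],degrees=True).as_matrix()
    print("tool shift",(Rt.T@(d2w(d,[tgt])[0]-s["eef_pos"])).round(1),"turn z",-(d[2]+180-s["orientation"][2]),"rpy",s["orientation"].round(2))
    print("drawer tcp",w2d(s["eef_pos"]).round(1),"F",s["ft_force"].round(1),"gap",round(s["finger_gap"],1),"t",round(s["time"],2))
E
python3 - <<'E'
from h import *
for px in((297,257.5),(321,261.5),(309,260)): print("top near plate",ray("top",px,64))
for px in((296.5,262.6),(317.4,279.1)): print("scene far plate",ray("scene",px,64))
for px in ((314,220),(310,245)): print("jar lids", ray("top",px,73))
for px in ((252,196),(341,243),(320,253)): print("scene", ray("scene",px,73))
go((-120,-65,170))
E
```

```text
top near plate [-70.6 -11.   64. ]
top near plate [-71.2 -59.3  64. ]
top near plate [-71.9 -35.3  64. ]
scene far plate [ 39.  -51.6  64. ]
scene far plate [35.2 -2.3 64. ]
jar lids [  7.6 -33.1  73. ]
jar lids [-43.1 -33.   73. ]
scene [   4.8 -217.5   73. ]
scene [-41.7 -24.9  73. ]
scene [ -0.2 -34.2  73. ]
tool shift [-430.4 -531.3   61.3] turn z -10.4492054741051 rpy [180.    -0.   160.53]
drawer tcp [[-446.9  535.6  231.3]] F [ 0.5 -0.2 -0.2] gap 85.5 t 0.7
```

```bash
python3 -m creep '[0,0,0,0,0,-0.058,58, 0,0,0,0,0,-0.058,58, -0.43,-0.75,0,0,0,0,58, -0.43,-0.75,0,0,0,0,58, -0.43,-0.75,0,0,0,0,58, -0.43,-0.75,0,0,0,0,58, -0.43,-0.75,0,0,0,0,58, -0.43,-0.75,0,0,0,0,58]'
python3 -m creep '[-0.43,-0.75,0,0,0,0,58, -0.43,-0.75,0,0,0,0,58, -0.43,-0.75,0,0,0,0,58, -0.43,-0.75,0,0,0,0,58, -0.43,-0.75,0,0,0,0,58, -0.43,-0.75,0,0,0,0,58, -0.43,-0.75,0,0,0,0,58, -0.43,-0.75,0,0,0,0,58]'
python3 -m creep '[-0.43,-0.75,0,0,0,0,58, -0.43,-0.75,0,0,0,0,58, -0.43,-0.75,0,0,0,0,58, -0.43,-0.75,0,0,0,0,58, -0.43,-0.75,0,0,0,0,58, 0,0,0,0,0,0,58]'
python3 -c "
from h import *
go((-100,-65,120))"
```

```text
time: 1.37
eef_pos: [282.3, 393.8, 231.4]
orientation: [180.0, 0.0, 171.0]
ft_force: [0.3, -0.0, -0.5]
finger_gap: 58.4
finger_force: 0.0
time: 2.03
eef_pos: [380.5, 135.1, 231.6]
orientation: [180.0, 0.0, 171.0]
ft_force: [0.5, -0.6, 0.2]
finger_gap: 58.1
finger_force: 0.0
time: 2.53
eef_pos: [443.7, -29.5, 231.8]
orientation: [-179.9, 0.1, 170.8]
ft_force: [-0.8, 1.5, 0.7]
finger_gap: 57.7
finger_force: 0.0
tool shift [-17.2 -26.1 111.9] turn z -0.18609613764314759 rpy [-1.7991e+02  1.5000e-01  1.7080e+02]
drawer tcp [[-117.4  -38.6  231.8]] F [-0.8  1.5  0.7] gap 57.7 t 2.53
```

```bash
python3 -m creep '[-0.215,-0.33,0.5,0,0,0,58, -0.215,-0.32,0.5,0,0,0,58, 0,0,0.6,0,0,0,58, 0,0,0.6,0,0,0,58, 0,0,0.6,0,0,0,58, 0,0,0,0,0,0,58, 0,0,0,0,0,0,58]'
python3 -c "
from h import *
go((-100,-65,50))
im=cams.camera('wrist');cv2.imwrite('pics/w1.png',im[:,:,::-1])
print(proj('wrist',d2w(d,[(-69,-60,64),(-69,-4,64),(-120,-106,76),(100,-106,76),(76,-27.5,58),(-140,-62,14),(-140,-2,14)])).round())
"
```

```text
time: 3.12
eef_pos: [453.7, -53.1, 118.8]
orientation: [-180.0, -0.2, 171.0]
ft_force: [0.3, 0.3, 1.0]
finger_gap: 58.0
finger_force: 0.0
tool shift [-4.  -4.6 68.8] turn z -0.006219090138017691 rpy [-1.8000e+02 -1.5000e-01  1.7098e+02]
drawer tcp [[-103.8  -60.4  118.8]] F [0.3 0.3 1. ] gap 58.0 t 3.12
[[320. 310.]
 [412. 310.]
 [234. 234.]
 [256. 527.]
 [363. 481.]
 [317. 182.]
 [404. 182.]]
```

View pics/w1.png

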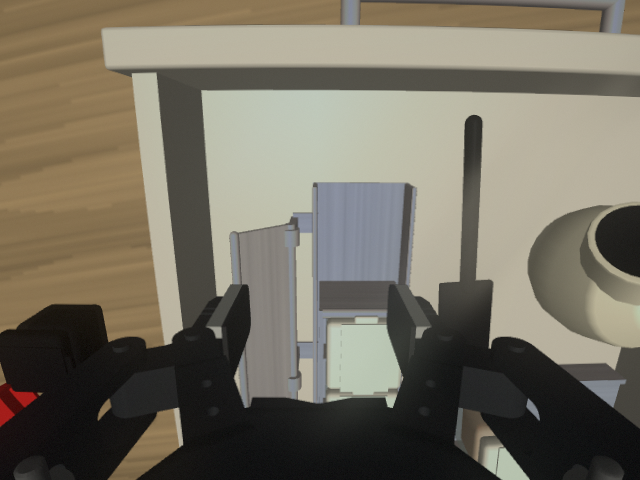

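The wrist view agrees with the fit: near plate edge at row 310, flap near corner at (234,234). The left finger is over the flap and the right one in front of the rack. Descending onto the flap.

```bash
python3 -m creep '[-0.05,-0.06,0.3,0,0,0,58, -0.05,-0.06,0.3,0,0,0,58, 0,0,0.3,0,0,0,58, 0,0,0.2,0,0,0,58, 0,0,0.2,0,0,0,58, 0,0,0.2,0,0,0,58, 0,0,0.2,0,0,0,58, 0,0,0,0,0,0,58]'
python3 -c "
from h import *
go((-100,-65,45))
im=cams.camera('scene')[140:400,180:440];cv2.imwrite('pics/s2.png',cv2.resize(im[:,:,::-1],None,fx=2.3,fy=2.3))
"
```

```text
time: 3.83
eef_pos: [457.8, -58.7, 50.5]
orientation: [-180.0, -0.0, 171.0]
ft_force: [1.6, -0.1, 2.7]
finger_gap: 57.9
finger_force: 1.0
tool shift [1.  0.2 5.5] turn z 0.003942065771582293 rpy [-1.8000e+02 -1.0000e-02  1.7099e+02]
drawer tcp [[-99.  -65.2  50.5]] F [ 1.6 -0.1  2.7] gap 57.9 t 3.83
```

View pics/s2.png

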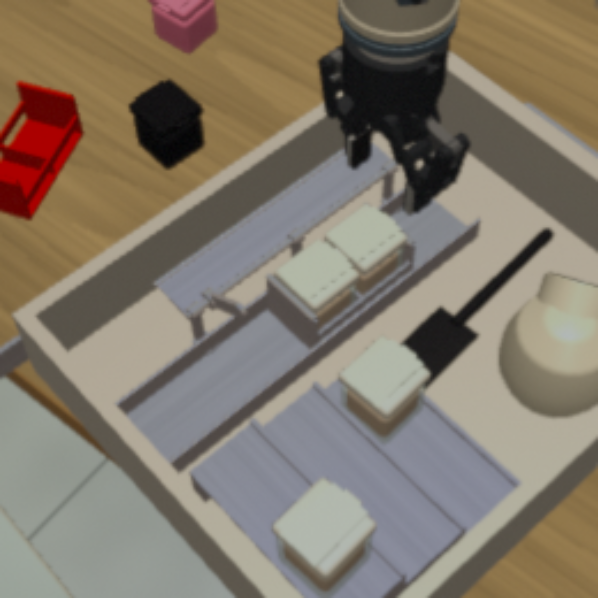

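The finger has bent the flap down partway; the arm at (222,300) is rising and the rack is untouched. Pressing further.

```bash
python3 -m creep '[0,0,0.1,0,0,0,58, 0,0,0.1,0,0,0,58, 0,0,0,0,0,0,58]'; python3 -m creep '[0,0,0.07,0,0,0,58, 0,0,0,0,0,0,58]'
python3 -c "
from h import *
go((-100,-65,40))
im=cams.camera('scene')
p=[]
for q in (.6,.8,.95,1.1,1.2,1.35):
  r=39;a=np.radians(40)-q; p+=[(100,-78-r*np.cos(a),52+r*np.sin(a)),(76,-78+50*np.cos(q),52+50*np.sin(q))]
pp=proj('scene',d2w(d,p));pp=(pp-[210,200])*5
im=cv2.resize(im[200:320,210:370,::-1],None,fx=5,fy=5,interpolation=cv2.INTER_CUBIC)
for i,(x,y) in enumerate(pp): cv2.circle(im,(int(x),int(y)),3,[(0,0,255),(0,255,255),(0,255,0),(255,0,0),(255,0,255),(0,0,0)][i//2],-1)
cv2.imwrite('pics/s3.png',im)
"
```

```text
time: 4.13
eef_pos: [457.9, -58.7, 43.0]
orientation: [180.0, 0.0, 171.0]
ft_force: [1.1, -0.1, 4.4]
finger_gap: 58.1
finger_force: 1.7
time: 4.3
eef_pos: [457.9, -58.7, 40.4]
orientation: [180.0, 0.0, 171.0]
ft_force: [1.3, -0.3, 4.2]
finger_gap: 58.0
finger_force: 1.7
tool shift [1.2 0.2 0.4] turn z -0.008360945164184841 rpy [1.8000e+02 2.0000e-02 1.7097e+02]
drawer tcp [[-98.8 -65.2  40.4]] F [ 1.3 -0.3  4.2] gap 58.0 t 4.3
```

View pics/s3.png

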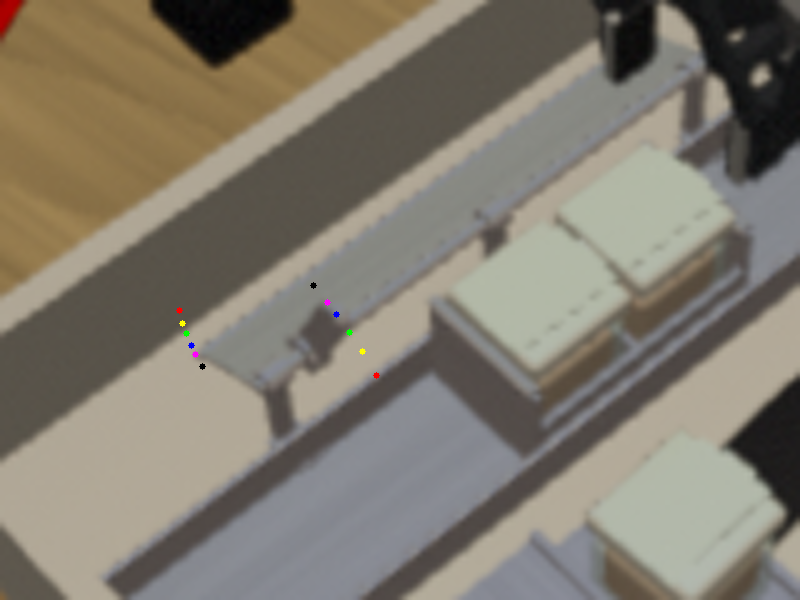

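The gate is at about 1.1 rad (the flap corner at (205,347) matches that marker) and the arm is clear. Two more millimetres down, then push.

```bash
python3 -m creep '[0,0,0.05,0,0,0,58, -0.15,0,0,0,0,0,58, -0.15,0,0,0,0,0,58, -0.1,0,0,0,0,0,58, -0.1,0,0,0,0,0,58, -0.1,0,0,0,0,0,58, -0.1,0,0,0,0,0,58, 0,0,0,0,0,0,58]'; python3 -m creep '[-0.1,0,0,0,0,0,58, -0.1,0,0,0,0,0,58, -0.1,0,0,0,0,0,58, -0.1,0,0,0,0,0,58, -0.1,0,0,0,0,0,58, -0.1,0,0,0,0,0,58]'
python3 -c "
from h import *
go((75,-65,38))
im=cams.camera('scene')[140:400,180:440];cv2.imwrite('pics/s4.png',cv2.resize(im[:,:,::-1],None,fx=2.3,fy=2.3))
"
```

```text
time: 5.02
eef_pos: [484.8, -63.2, 38.1]
orientation: [-180.0, -0.1, 171.0]
ft_force: [-4.1, -1.5, 2.8]
finger_gap: 58.0
finger_force: 2.4
time: 5.52
eef_pos: [507.5, -66.8, 38.0]
orientation: [-180.0, -0.2, 171.0]
ft_force: [-6.9, -1.2, 6.1]
finger_gap: 58.0
finger_force: 4.1
tool shift [-123.5    0.5   -0.5] turn z 0.0007086592428890981 rpy [-179.99   -0.23  170.98]
drawer tcp [[-48.5 -65.5  38. ]] F [-6.9 -1.2  6.1] gap 58.0 t 5.52
```

View pics/s4.png

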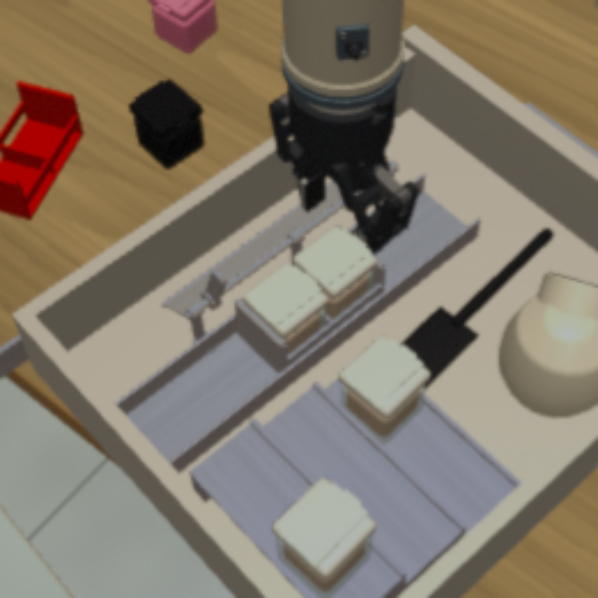

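The rack is sliding straight (far plate now near (265,335)), the jars are upright, and the gate is well open. Continuing.

```bash
python3 -m creep '[-0.15,0,0,0,0,0,58, -0.15,0,0,0,0,0,58, -0.15,0,0,0,0,0,58, -0.15,0,0,0,0,0,58, -0.15,0,0,0,0,0,58, -0.15,0,0,0,0,0,58, -0.15,0,0,0,0,0,58, -0.15,0,0,0,0,0,58]'; python3 -m creep '[-0.15,0,0,0,0,0,58, -0.15,0,0,0,0,0,58, -0.15,0,0,0,0,0,58, -0.15,0,0,0,0,0,58, -0.15,0,0,0,0,0,58, -0.15,0,0,0,0,0,58, -0.15,0,0,0,0,0,58, 0,0,0,0,0,0,58]'
python3 -c "
from h import *
go((75,-65,38))
im=cams.camera('scene')[180:400,180:440];cv2.imwrite('pics/s5.png',cv2.resize(im[:,:,::-1],None,fx=2.7,fy=2.7))
"
```

```text
time: 6.23
eef_pos: [555.2, -74.4, 37.9]
orientation: [-180.0, -0.2, 171.0]
ft_force: [-6.3, -0.2, 4.3]
finger_gap: 58.1
finger_force: 3.7
time: 6.9
eef_pos: [598.3, -81.3, 38.2]
orientation: [-180.0, -0.0, 171.0]
ft_force: [-2.1, -1.9, 2.0]
finger_gap: 58.2
finger_force: 1.9
tool shift [-31.6   0.6   0.1] turn z -0.005408836460532029 rpy [-1.7998e+02 -5.0000e-02  1.7098e+02]
drawer tcp [[ 43.4 -65.6  38.2]] F [-2.1 -1.9  2. ] gap 58.2 t 6.9
```

View pics/s5.png

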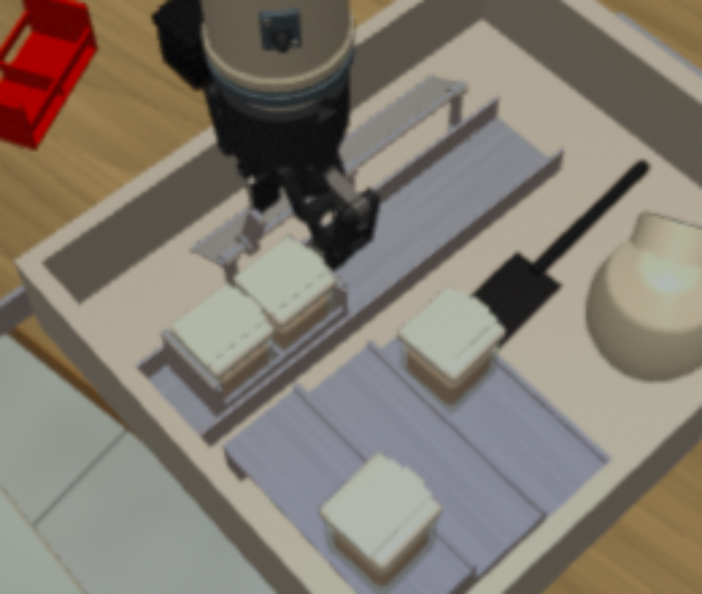

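The rack is about 30 mm short of home and the gate still open, with forces low. Creeping to the back.

```bash
python3 -m creep '[-0.1,0,0,0,0,0,58, -0.1,0,0,0,0,0,58, -0.1,0,0,0,0,0,58, -0.1,0,0,0,0,0,58, -0.1,0,0,0,0,0,58, -0.1,0,0,0,0,0,58]'; python3 -m creep '[-0.06,0,0,0,0,0,58, -0.06,0,0,0,0,0,58, -0.06,0,0,0,0,0,58]';python3 -m creep '[-0.05,0,0,0,0,0,58, -0.05,0,0,0,0,0,58]'
python3 -c "
from h import *
go((75,-65,38))"
```

```text
time: 7.45
eef_pos: [620.3, -84.6, 38.2]
orientation: [-180.0, -0.2, 171.0]
ft_force: [-7.0, -1.1, 5.6]
finger_gap: 58.1
finger_force: 4.0
time: 7.7
eef_pos: [627.2, -85.8, 38.1]
orientation: [-180.0, -0.2, 171.0]
ft_force: [-7.6, -0.6, 4.7]
finger_gap: 57.8
finger_force: 4.0
time: 7.87
eef_pos: [627.6, -85.7, 37.9]
orientation: [-180.0, -0.6, 171.0]
ft_force: [-26.8, 2.8, 23.0]
finger_gap: 58.0
finger_force: 13.8
tool shift [-2.   0.3 -0.1] turn z 0.043629162176188174 rpy [-179.99   -0.62  171.03]
drawer tcp [[ 73.  -65.3  37.9]] F [-26.8   2.8  23. ] gap 58.0 t 7.87
```

The force jumped to 27 N, so the rack has hit the back. I'll back off with the flap still held, then check it is home before releasing.

```bash
python3 -m creep '[0.1,0,0,0,0,0,58, 0.1,0,0,0,0,0,58, 0.15,0,0,0,0,0,58, 0.15,0,0,0,0,0,58, 0.15,0,0,0,0,0,58, 0.1,0,0,0,0,0,58, 0,0,0,0,0,0,58]'
python3 -c "
from h import *
go((45,-65,38))
im=np.ascontiguousarray(cams.camera('scene')[:,:,::-1])
x=200;y=240;f=6
o=cv2.resize(im[y:y+100,x:x+130],None,fx=f,fy=f,interpolation=cv2.INTER_CUBIC)
for P in [(190,-60,62),(190,-4,62),(190,-60,64),(190,-4,64),(86,-60,63),(86,-4,63)]:
  p=(proj('scene',d2w(d,P))[0]-[x,y])*f;cv2.circle(o,(int(p[0]),int(p[1])),3,(0,0,255),-1)
cv2.imwrite('pics/s6.png',o)"
```

```text
time: 8.45
eef_pos: [602.0, -81.6, 38.5]
orientation: [180.0, -0.0, 171.0]
ft_force: [-0.8, -1.0, 3.1]
finger_gap: 58.1
finger_force: 1.8
tool shift [2.1 0.3 0.5] turn z -0.015593131660779136 rpy [ 1.8000e+02 -5.0000e-02  1.7097e+02]
drawer tcp [[ 47.1 -65.3  38.5]] F [-0.8 -1.   3.1] gap 58.1 t 8.45
```

View pics/s6.png

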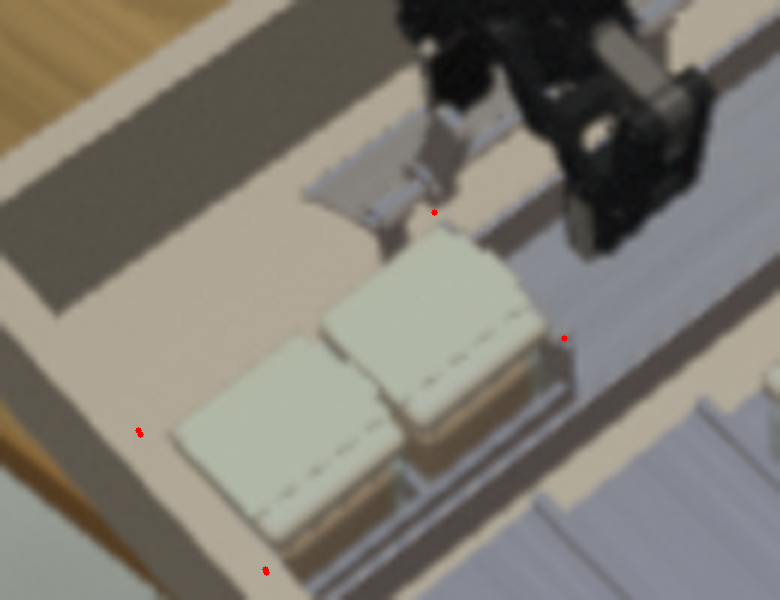

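The near plate corner is at (572,340), within about 2 mm of the predicted home position and consistent with the hard stop. Jars are upright and the fingers clear of the gate arm. Releasing the gate slowly.

```bash
python3 -m creep '[0,0,-0.15,0,0,0,58, 0,0,-0.15,0,0,0,58, 0,0,-0.15,0,0,0,58, 0,0,-0.15,0,0,0,58, 0,0,-0.2,0,0,0,58, 0,0,-0.2,0,0,0,58, 0,0,-0.2,0,0,0,58, 0,0,-0.2,0,0,0,58]'; python3 -m creep '[0,0,-0.6,0,0,0,58, 0,0,-0.8,0,0,0,58, 0,0,-0.8,0,0,0,58, 0.4,0,-0.6,0,0,0,58, 0.8,0,0,0,0,0,58, 0.8,0,0,0,0,0,58, 0.6,0,0,0,0,0,58, 0,0,0,0,0,0,58]'
python3 -c "
from h import *
go((75,-65,38))
a=cams.camera('scene')[180:420,180:460,::-1]
cv2.imwrite('pics/s7.png',cv2.resize(a,None,fx=2.5,fy=2.5,interpolation=cv2.INTER_CUBIC))"
```

```text
time: 9.17
eef_pos: [603.2, -81.8, 95.5]
orientation: [-180.0, 0.0, 171.0]
ft_force: [0.8, 0.6, -0.4]
finger_gap: 58.4
finger_force: 0.0
time: 9.83
eef_pos: [495.7, -64.8, 206.7]
orientation: [-180.0, -0.2, 171.0]
ft_force: [0.2, 1.3, 0.5]
finger_gap: 57.9
finger_force: 0.0
tool shift [-136.     0.4  168.3] turn z -0.007761124869801961 rpy [-180.     -0.18  170.97]
drawer tcp [[-60.5 -65.4 206.7]] F [0.2 1.3 0.5] gap 57.9 t 9.83
```

View pics/s7.png

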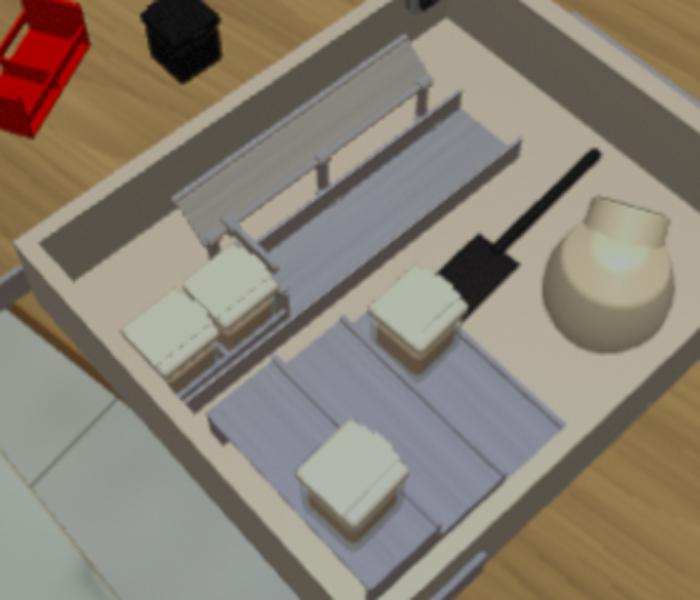

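The gate is shut behind the rack, with its arm level from (228,222) to (272,265). The rack is home at the back, both jars are standing, and the bystanders have not moved.

```bash
python3 -c "
from bench import ctrl
print(ctrl.sign_off())"
```

```text
the job is handed in; nothing more can be done
None
```

The rack was pushed home against the drawer's back with the gate held open, the gate then sprang shut behind it, both jars are standing, the bystanders look unmoved, and the job is handed in at about 10 s of robot time (no verdict shown).

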